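Find and hold the heavy side of the hand mill's wheel

ROBOT

A 6-joint arm with a two-finger parallel gripper is mounted at the origin on the work surface. World frame = base frame: x ahead of the robot, y to its left, z up, the work surface at z = 0. Lengths are in mm, angles in rad, forces in N, time in s.
With the tool pointing down it reaches from about 350 to 775 mm from the base axis. Payload 7.3 kg.
Tool frame: the origin (TCP) lies at the centre of the arm's flange, where the gripper is bolted on; the fingertips stand 178 mm ahead of it and the grasp point (between the pads) lies 159 mm ahead of it; z points along the fingers, y is the direction in which the jaws open and shut (so a half turn about z gives the same grasp; the last joint's range is limited). The gripper opens to 92 mm and grips with 3 to 60 N. Pads are 19 mm wide; open, the fingers measure 130 mm over their backs; the gripper's body (75 mm by 190 mm) begins 47 mm behind the grasp point.
Start: joints at [-1.306, 0.342, 1.524, -0, 1.275, -0.146], TCP at [209.674, -481.315, 404.741] pointing down, gripper open.
Joint ranges: [-2.53, 2.53], [-0.77, 2.02], [0.04, 2.7], [-1, 4.14], [0.28, 2.66], [-3.11, 3.11]. Speed limits (rad/s): [2.57, 2.57, 3.14, 3.14, 3.14, 3.14].

INTERFACE

Orientations are given as [roll, pitch, yaw] about the fixed x, y, z axes, in that order (R = Rz(yaw) Ry(pitch) Rx(roll)).
In Python, from plant import get_obs, capture, close_job gives the robot as it stands. The module is installed in compiled form; this text tells all that it offers.
- The arm moves only by the shell command python3 -m pendant 'ROWS'. ROWS is JSON, a list of rows, each a list of 3 entries, a list of its own where there are three numbers: the shift along the tool's x, y, z in m, then the turn, a rotation vector about the tool's x, y, z in rad, then the finger opening in m, from 0 to 0.0918. In form: [[[tx, ty, tz], [wx, wy, wz], fingers], ...]. A call has 1 to 10 rows; each row is the pose to reach, as a shift and turn from the pose commanded when the call began, along the tool's axes at that moment; what a row does not reach only later rows make up. A row lasts 1/12 s, in which the tool goes at most 41.7 mm and 7.16 degrees, less where a joint would pass 70% of its speed; a pose out of reach is approached as far as the arm can. A call with a gripper value outside its range is refused whole. The fingers move at their own pace and stop on an object; the grip force is fixed at half the most. Time passes only in rows, so rows that repeat a pose let the fingers close. It gives the time, the measured TCP pose, the force and the opening at its end, in the units of the state.
- get_obs(): the state, without advancing time (a new reading comes with each control period).
- capture(name): name is "scene" or "top"; returns a dict with "color" (384x512x3 uint8, red, green, blue), "mtx" (3x3 intrinsics, pixels), "rvec" (rotation vector, rad) and "tvec" (3), from world to camera coordinates, as OpenCV has them. Camera axes: x right, y down, z forward; pixel columns grow to the right and rows downward; lengths in mm; the calibration is good to about 2 mm. A picture is of the moment at which its call begins. There is no depth.
- close_job(): hands the job in, once; it reports no verdict.
The state is a dict: "time": time; "joint_positions": joint angles; "dq": joint speeds; "tau": joint torques, N m; "tool_pos": TCP position; "tcp_rot": TCP orientation; "contact_force": force on the tool from outside, world axes, zero at the start; "moment": the same for the moment, N m; "grip_width": finger opening in mm.
Only numpy, scipy, OpenCV 4.12 (cv2) and the standard library are available. Lean on these libraries where they do the work, as an engineer would, in place of code of your own. Each camera call takes 0.05 s, during which the arm holds its last target. There are 200 camera calls.

TASK

The hand mill thumps because one side of its wheel is heavier, and I want to stick a balance weight on the light side at the top. Lift the wooden spatula off the mill's crank handle and stand it, blade down, in the saucepan; then take the crank handle, turn the wheel round by it to feel which side of the wheel is heavy, and bring that heavy side to the very bottom. Finish while still gripping the crank handle and holding the wheel still there, and leave the saucepan standing and the other things on the table alone.

Things in the scene. Friction and masses are not known exactly. Their poses are not given: they have to be found in the camera images.
- hub (a point): Centre of the circle that the middle of the crank handle follows, on the wheel's level axis, 160 mm above the table, fixed to the bolted-down cast-iron hand mill. +y points along the axis from the handle towards the wheel and the mill behind it, +z up, +x level across the wheel. The wheel's front face is 58 mm along +y from here
- wheel_centre (a point): Centre of the wheel, a plain grey disc 180 mm across and 24 mm thick, with no mark of its heavy side; axes as the hub's. A steel slug is hidden in it, at a bearing that differs each time (at the start at least 50 degrees from the bottom). The mill's hopper stands 52 to 168 mm behind (+y) and reaches 261 mm above the table
- wheel (a joint): Angle a of the wheel, rad. 0 (as at the start, within 0.05): handle straight above the axis; growing a carries the handle from the top towards the hub's +x. Handle middle = hub + 0.070 sin(a) along x + 0.070 cos(a) along z. Turns up to two turns either way. Dry bearing: steady friction of 0.33 N m (4.7 N at the handle) keeps the wheel where it is left
- handle_mid (a point): Middle of the wooden crank handle: a round bar 16 mm thick, spinning freely on its own pin, parallel to the wheel's axis, 70 mm off it. It runs from 28 to 105 mm in front (hub's -y) of the wheel's middle plane, this point lies at 70 mm; then comes an 8 mm thick end knob, 22 mm across
- spatula_grip (a point): Centre of the wooden spatula's top tab, the place to grip: 52 mm wide (own x), 12 thick (y), 50 high (z). It hangs on the crank handle by a square hole, 36 by 36 mm, whose top edge is 25 mm below this point; centre the hole on the handle (lift about 10 mm), then draw it off along the hub's -y by 60 mm. 216 mm long in all, 0.1 kg; axes match the hub's at the start
- spatula_tip (a point): Middle of the lower edge of the spatula's blade (62 mm wide, 12 mm thick), 191 mm below the centre of the top tab
- pan_floor (a point): Centre of the inner floor of the loose aluminium saucepan, 5 mm above the table; the pan is 180 mm across the rim, 100 mm high, wall 4 mm; a flat handle sticks out to 237 mm from the centre along this frame's -y; z up
- handle: The crank handle as a part (to be gripped at the end); origin on its own axis, in the wheel's middle plane. Feel: the slug needs an extra 2.5 to 4.1 N at the handle while it is raised level with the axis, as much less while it comes down, none at top and bottom; the handle's own weight is balanced out
- spatula: The wooden spatula; origin at the top edge of its hole, z towards its top tab
- saucepan: The saucepan; origin at the centre of its underside
- tomato_tin: Closed steel tomato tin, 74 mm across, 110 mm high, origin at its underside; leave alone
- pepper_pot: White ceramic pepper pot, 60 mm across, 92 mm high, origin at its underside; leave alone
- funnel: White plastic funnel standing mouth down, 110 mm across, 110 mm high, origin at its underside; leave alone
- can_opener: Steel hand can opener lying flat, 155 mm long, 34 mm high, origin at its underside near the head; leave alone
Mind the look-alikes: they are no part of the job. Of the things like the spatula, leave any that is black; of the rest the smaller one is meant.

How it is judged (in metres and radians):
On the way:
1. the spatula stands blade down in the saucepan, let go (horizontal distance between spatula_tip and pan_floor below 0.09 m and z of spatula_tip in the frame of pan_floor below 0.06 m and angle between spatula's own z axis and vertical below 1.45 rad and contact force between spatula and saucepan above 0.05 N and contact force between spatula and the fingers below 0.05 N and angle between saucepan's own z axis and vertical below 0.1 rad), for 0.2 s.
At the end, for the whole second after the job is handed in: Heavy side within 0.35 rad of straight down, wheel still (under 0.1 rad/s), fingers gripping the crank handle (over 2 N); spatula let go in the upright saucepan, blade end within 90 mm of its centre and under 60 mm over its floor, tab upward (leaning is fine) (all of step 1 and angle between slug_core's own z axis and vertical above 2.7916 rad and contact force between the fingers and handle above 2 N and velocity of joint wheel between -0.1 and 0.1 rad/s); the arm keeps its last pose, push and grip.
It fails at once if the tomato tin is shifted by over 30 mm (distance of tomato_tin from where it was at the start of the episode above 0.03 m).
It fails at once if the pepper pot is shifted by over 30 mm (distance of pepper_pot from where it was at the start of the episode above 0.03 m).
It fails at once if the funnel is shifted by over 30 mm (distance of funnel from where it was at the start of the episode above 0.03 m).
It fails at once if the can opener is shifted by over 30 mm (distance of can_opener from where it was at the start of the episode above 0.03 m).
It also fails if it takes over 72 s, if anything falls off the work surface, if the arm or the gripper's body presses on something with over 40 N, if the wrist force passes 120 N, or if a joint passes its speed limit or range.

## Working session

There is one attempt and no reset: what is moved stays moved. The work goes in short steps, Python scripts to look and compute and a shell command to move; the robot and the scene stay as the last step left them, time stands still between calls to the robot, and variables do not carry over. Pictures are saved under pics/ and viewed, about 8 in all and at most 12, crops included, and the job is handed in when it is done.

```bash
mkdir -p pics
cat > h.py <<'E'
import numpy as np, cv2
from scipy.spatial.transform import Rotation as R
from plant import get_obs, capture, close_job
def snap(n,f):
    c=capture(n); np.savez('pics/'+f+'.npz',**c); cv2.imwrite('pics/'+f+'.png',cv2.resize(c['color'][:,:,::-1],(800,600),interpolation=cv2.INTER_CUBIC)); return c
E
python3 -c "
from h import *
print(get_obs())
for n in('scene','top'):
    c=snap(n,n+'0'); r=cv2.Rodrigues(c['rvec'])[0]; print(n,c['mtx'],(-r.T@c['tvec'].ravel()),r)
"
```

```text
{'time': 0.0, 'joint_positions': array([-1.30597751e+00,  3.42722944e-01,  1.52503729e+00, -1.42828344e-05,
        1.27539843e+00, -1.46001674e-01]), 'dq': array([-0.00054178,  0.00107575, -0.00115944,  0.00019596, -0.00150577,
        0.00052685]), 'tau': array([ 3.32821604e-03, -4.31235659e+01, -2.44217205e+01,  7.20569585e-02,
        5.59404760e-02, -1.03205975e-04]), 'tool_pos': array([ 209.64528104, -481.17077217,  404.03755875]), 'tcp_rot': array([-3.14004132e+00, -2.14316315e-04,  4.10824497e-01]), 'contact_force': array([-0.05269446, -0.28530172,  0.51667223]), 'moment': array([-0.00318437, -0.00438188, -0.03078097]), 'grip_width': 91.83094411197338}
scene [[373.2560975    0.         257.80246865]
 [  0.         373.2560975  196.41242484]
 [  0.           0.           1.        ]] [1377.80251343 -215.29676652  885.6580805 ] [[ 0.313967    0.94934521  0.01297677]
 [ 0.61213277 -0.19195861 -0.76710193]
 [-0.72575354  0.2487882  -0.64139398]]
top [[495.05339719   0.         252.17512142]
 [  0.         495.05339719 191.1457678 ]
 [  0.           0.           1.        ]] [ 284.49900922   60.11649507 1646.10310443] [[ 0.00702463 -0.99997437 -0.00138358]
 [-0.97955027 -0.00660292 -0.20109122]
 [ 0.20107693  0.00276788 -0.97957154]]
```

View pics/scene0.png

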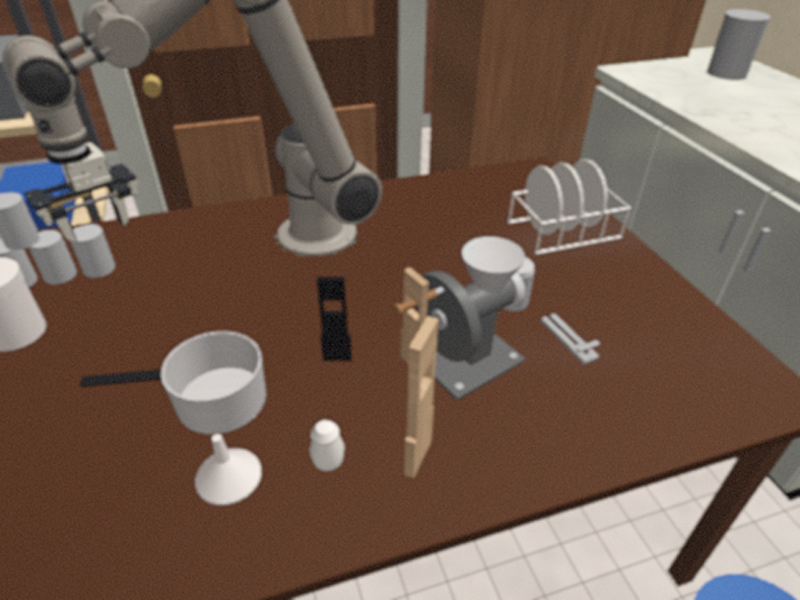

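View pics/top0.png

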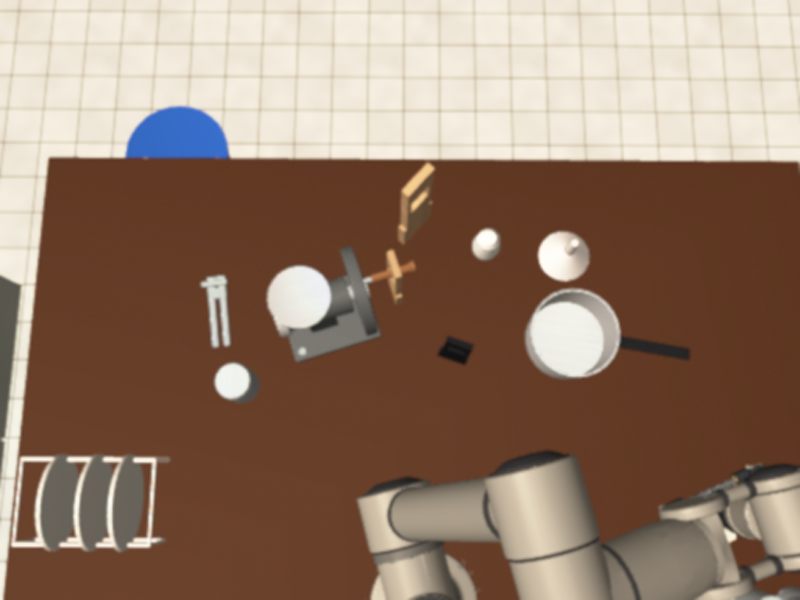

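The scene view shows the small spatula hanging on the crank handle (415,300), a bigger wooden one standing near it (420,400), a black one at (335,320), the pan (213,380), the funnel (228,475) and the pepper pot (326,445). The top view shows the handle and spatula at (392,272) and the pan at (573,335). Next I'll enlarge the mill.

```bash
python3 -c "
from h import *
def crop(f,u0,v0,w,k):
    c=np.load('pics/'+f+'.npz')['color'][v0:v0+w,u0:u0+w,::-1]; c=cv2.resize(c,None,fx=k,fy=k,interpolation=cv2.INTER_CUBIC)
    for i in range(0,w,10):
        cv2.putText(c,str(u0+i),(i*k,8),0,.3,(0,255,0)); cv2.putText(c,str(v0+i),(0,i*k+4),0,.3,(0,255,0)); cv2.line(c,(i*k,10),(i*k,14),(0,255,0));cv2.line(c,(22,i*k),(26,i*k),(0,255,0))
    return c
a=crop('top0',205,110,90,5)[:450,:400]; b=crop('scene0',245,145,100,4)
cv2.imwrite('pics/c1.png',np.hstack([a[:400],b]))
"
```

```text
(no output)
```

View pics/c1.png

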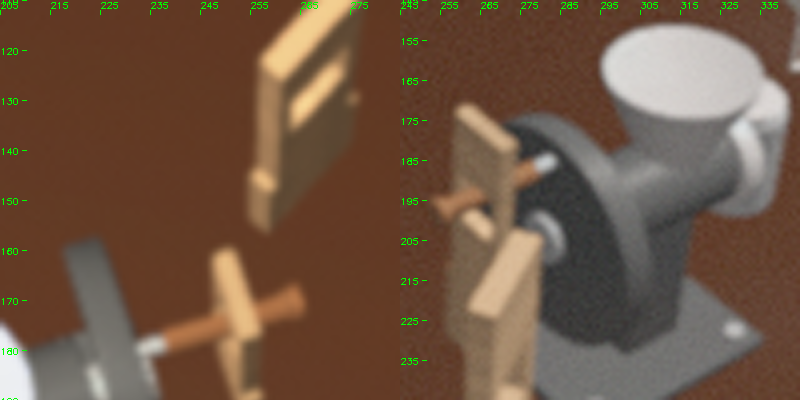

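The small spatula's top edge runs across the handle. In top view the handle's wood starts at (237.6,177.6) and its knob ends at (265,169.6). In scene view those points are (278.7,186.7) and (255,196.2). Now I'll triangulate.

```bash
cat >> h.py <<'E'
C={n:np.load('pics/'+n+'0.npz') for n in('scene','top')}
def proj(n,P): 
    c=C[n]; return cv2.projectPoints(np.array(P,float).reshape(-1,1,3),c['rvec'],c['tvec'],c['mtx'],None)[0][:,0]
def P34(n): 
    c=C[n]; return c['mtx']@np.c_[cv2.Rodrigues(c['rvec'])[0],c['tvec'].ravel()]
def tri(t,s):
    X=cv2.triangulatePoints(P34('top'),P34('scene'),np.array(t,float).reshape(2,1),np.array(s,float).reshape(2,1)); X=(X[:3]/X[3]).ravel()
    return X, np.abs(proj('top',X)-t).max()
def onz(n,uv,z):
    c=C[n]; r=cv2.Rodrigues(c['rvec'])[0]; o=-r.T@c['tvec'].ravel(); d=r.T@np.linalg.inv(c['mtx'])@[*uv,1]; return o+d*(z-o[2])/d[2]
E
python3 -c "
from h import *
from scipy.optimize import least_squares
a=tri((237.6,177.6),(278.7,186.7));b=tri((265,169.6),(255,196.2));print('wood start',a,'knob end',b)
d=a[0]-b[0];print(np.linalg.norm(d),np.degrees(np.arctan2(d[1],d[0])))
k=.64
print('tab top far corner', tri((252.6,168.2),(245+87/4,145+128/4)))
print('big top',tri((432*k,167*k),(435*k,322*k)), 'big foot on table', onz('scene',(410*k,472*k),0),onz('scene',(432*k,440*k),0),onz('top',(403*k,243*k),0))
th=np.linspace(0,6.283,100)
def bb(n,X): p=proj(n,X); return np.r_[p.min(0),p.max(0)]
def f(p,r=90): 
    X=np.c_[p[0]+r*np.cos(th),p[1]+r*np.sin(th),0*th+p[2]]
    return np.r_[bb('top',X)-np.array([526,289,621,378])*k,bb('scene',X)[[0,1,2]]-np.array([162,334,265])*k]
s=least_squares(f,[400,-150,100]);print('pan',s.x,s.fun.round(1)); 
print('panhandle end',onz('top',(690*k,354*k),80),'scene',onz('scene',(82*k,382*k),80))
for nm,t,z in(('pepper',(487,243),70),('funnel',(564,255),30),('tin',(233,382),110),('black',(455,350),80)): print(nm,onz('top',np.array(t)*k,z))
print('mill base corners',[onz('top',np.array(t)*k,10).round() for t in((380,333),(298,362))],'hopper',onz('top',(299*k,297*k),261))
"
```

```text
wood start (array([615.13986276, 107.42136894, 231.98377656]), np.float64(0.09544981757579762)) knob end (array([639.06362856,  27.93588355, 235.92295249]), np.float64(0.34387217469497955))
83.10117968883988 106.75089229124555
tab top far corner (array([630.11246795,  63.936929  , 286.58708496]), np.float64(0.25230237695404867))
big top (array([798.67160409,   9.10795448, 338.22130956]), np.float64(4.126471565873942)) big foot on table [811.78747277  -2.61170178   0.        ] [758.64133057  58.79983895   0.        ] [747.82593298  45.85560285   0.        ]
pan [ 535.62697254 -300.78443599   90.82349074] [ 2.   0.3 -2.1 -0.7  1.2 -0.5 -1.5]
panhandle end [ 495.03453997 -538.82174482   80.        ] scene [ 494.18623666 -536.72421875   80.        ]
pepper [ 729.29962307 -130.84590911   70.        ]
funnel [ 714.86431825 -301.3034225    30.        ]
tin [428.88402083 382.73164273 110.        ]
black [499.96706598 -60.52853263  80.        ]
mill base corners [array([545.,  94.,  10.]), array([482., 268.,  10.])] hopper [570.75733629 237.85755223 261.        ]
```

```bash
python3 -c "
from h import *
print(tri((258.5,124),(277.5,204)),tri((275.5,107),(265,222)))
# predicted handle check with yaw
for yaw in(.29,.31):
    y=np.array([-np.sin(yaw),np.cos(yaw),0]); m=np.array([627,68.2,230])
    for s in(-43,42): print(yaw,s,proj('top',m+s*y),proj('scene',m+s*y))
h=C['top']['color'].astype(int)
"
```

```text
(array([756.5305023,  47.4061926, 300.5023753]), np.float64(0.05781701307427056)) (array([807.53791882,  -1.43634306, 301.89476596]), np.float64(0.03422272808285243))
0.29 -43 [[264.9286285  169.91122106]] [[254.00085174 198.02118042]]
0.29 42 [[237.17546716 177.76768602]] [[278.80206907 187.16457767]]
0.31 -43 [[264.84288133 169.63992186]] [[254.18221313 198.18881913]]
0.31 42 [[237.25641383 178.03446141]] [[278.6192286  187.01223932]]
```

```bash
cat >> h.py <<'E'
YAW=.305
HX=np.array([np.cos(YAW),np.sin(YAW),0]); HY=np.array([-np.sin(YAW),np.cos(YAW),0]); HZ=np.array([0,0,1.])
MID=np.array([627,68.2,230.]); HUB=MID-70*HZ
def rel(tcp=None,grasp=None,Rt=None,cur=None):
    o=get_obs(); R0=R.from_euler('xyz',o['tcp_rot']); p0=o['tool_pos']
    if cur is not None: p0,R0=cur
    Rt=R.from_euler('xyz',[np.pi,0,YAW]) if Rt is None else Rt
    p=np.array(tcp) if tcp is not None else np.array(grasp)-159*Rt.as_matrix()[:,2]
    return (R0.inv().apply(p-p0)/1000).round(4),(R0.inv()*Rt).as_rotvec().round(4)
E
python3 -c "
from h import *
print(rel(tcp=(629,64.5,520)))"
```

```text
(array([ 0.6024, -0.333 , -0.1153]), array([-1.400e-03, -1.000e-04,  1.058e-01]))
```

```bash
python3 -m pendant '[[[0.2,-0.111,-0.115],[0,0,0.05],0.09],[[0.3,-0.17,-0.115],[0,0,0.106],0.045],[[0.45,-0.25,-0.115],[0,0,0.106],0.045],[[0.602,-0.333,-0.115],[0,0,0.106],0.045],[[0.602,-0.333,-0.115],[0,0,0.106],0.045],[[0.602,-0.333,-0.115],[0,0,0.106],0.045],[[0.602,-0.333,-0.115],[0,0,0.106],0.045],[[0.602,-0.333,-0.115],[0,0,0.106],0.045],[[0.602,-0.333,-0.115],[0,0,0.106],0.045],[[0.602,-0.333,-0.115],[0,0,0.106],0.045]]'; python3 -c "
from h import *
print(rel(tcp=(629,64.5,520)))"
```

```text
time: 0.93
tool_pos: [458.1, -156.3, 482.4]
tcp_rot: [-3.141, 0.0, 0.305]
contact_force: [1.4, -0.7, -0.1]
grip_width: 45.4
(array([ 0.2293, -0.1594, -0.0377]), array([-0.0001,  0.0003, -0.0003]))
```

```bash
python3 -m pendant '[[[0.229,-0.159,-0.038],[0,0,0],0.045],[[0.229,-0.159,-0.038],[0,0,0],0.045],[[0.229,-0.159,-0.038],[0,0,0],0.045],[[0.229,-0.159,-0.038],[0,0,0],0.045],[[0.229,-0.159,-0.038],[0,0,0],0.045],[[0.229,-0.159,-0.038],[0,0,0],0.045],[[0.229,-0.159,-0.038],[0,0,0],0.045],[[0.229,-0.159,-0.038],[0,0,0],0.045],[[0.229,-0.159,-0.038],[0,0,0],0.045],[[0.229,-0.159,-0.038],[0,0,0],0.045]]'; python3 -c "
from h import *
print(rel(tcp=(629,64.5,450)),rel(tcp=(629,64.5,424)))"
```

```text
time: 1.77
tool_pos: [628.0, 61.9, 519.4]
tcp_rot: [-3.142, 0.002, 0.305]
contact_force: [0.2, -0.5, -0.3]
grip_width: 45.0
(array([ 0.0019, -0.0022,  0.0694]), array([-0.    ,  0.0018, -0.    ])) (array([ 0.002 , -0.0022,  0.0954]), array([-0.    ,  0.0018, -0.    ]))
```

```bash
python3 -m pendant '[[[0.001,-0.002,0.03],[0,0,0],0.045],[[0.001,-0.002,0.06],[0,0,0],0.045],[[0.001,-0.002,0.095],[0,0,0],0.045],[[0.001,-0.002,0.095],[0,0,0],0.045],[[0.001,-0.002,0.095],[0,0,0],0.045],[[0.001,-0.002,0.095],[0,0,0],0.045]]'; python3 -c "
from h import *
a=snap('scene','s1')['color'][120:220,215:315,::-1]
b=snap('top','t1')['color'][130:230,200:300,::-1]
cv2.imwrite('pics/c2.png',cv2.resize(np.hstack([a,b]),None,fx=4,fy=4,interpolation=cv2.INTER_CUBIC))
print(rel(tcp=(629,64.5,424)))"
```

```text
time: 2.27
tool_pos: [628.5, 63.4, 427.8]
tcp_rot: [3.14, -0.003, 0.304]
contact_force: [0.9, -0.1, 0.0]
grip_width: 45.1
(array([ 0.0005, -0.0006,  0.0044]), array([ 0.0018, -0.0048, -0.0008]))
```

View pics/c2.png

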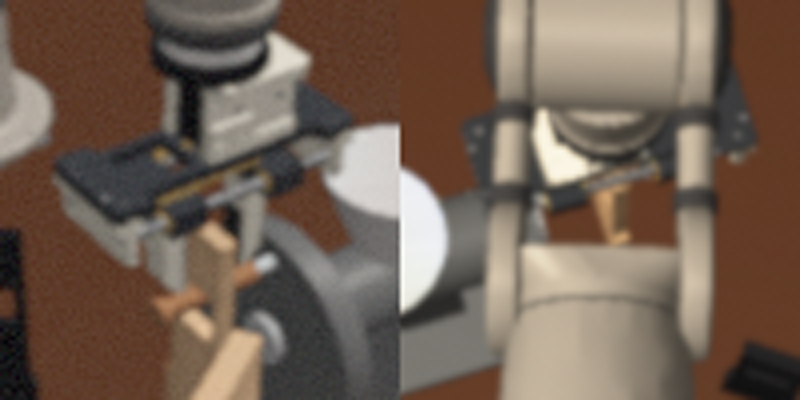

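The tab stands between the two fingers (scene crop about (210,250)), so I'll close, lift 10 mm and draw off.

```bash
python3 -m pendant '[[[0,0,0.001],[0,0,0],0.0],[[0,0,0.001],[0,0,0],0.0],[[0,0,0.001],[0,0,0],0.0],[[0,0,0.001],[0,0,0],0.0],[[0,0,0.001],[0,0,0],0.0],[[0,0,0.001],[0,0,0],0.0]]'; python3 -m pendant '[[[0,0,-0.004],[0,0,0],0.0],[[0,0,-0.009],[0,0,0],0.0],[[0,0,-0.009],[0,0,0],0.0],[[0,0,-0.009],[0,0,0],0.0]]'
```

```text
time: 2.87
tool_pos: [628.4, 64.3, 424.4]
tcp_rot: [3.141, -0.0, 0.305]
contact_force: [0.4, 0.8, 1.3]
grip_width: 11.8
time: 3.2
tool_pos: [628.4, 64.3, 433.8]
tcp_rot: [3.141, -0.001, 0.305]
contact_force: [0.3, -0.1, -0.9]
grip_width: 12.0
```

```bash
python3 -m pendant '[[[0,0.01,0],[0,0,0],0.0],[[0,0.02,0],[0,0,0],0.0],[[0,0.03,0],[0,0,0],0.0],[[0,0.03,0],[0,0,0],0.0]]';python3 -m pendant '[[[0,0.015,0],[0,0,0],0.0],[[0,0.03,0],[0,0,0],0.0],[[0,0.045,0],[0,0,0],0.0],[[0,0.055,0],[0,0,0],0.0],[[0,0.055,0],[0,0,0],0.0]]'; python3 -c "
from h import *
cv2.imwrite('pics/c3.png',cv2.resize(snap('scene','s2')['color'][120:270,200:350,::-1],None,fx=3.5,fy=3.5,interpolation=cv2.INTER_CUBIC))"
```

```text
time: 3.53
tool_pos: [638.1, 33.1, 432.8]
tcp_rot: [3.141, 0.0, 0.302]
contact_force: [-0.6, -0.3, -1.1]
grip_width: 11.7
time: 3.95
tool_pos: [654.5, -19.7, 432.8]
tcp_rot: [3.141, 0.0, 0.302]
contact_force: [-0.1, 0.0, 0.2]
grip_width: 12.0
```

View pics/c3.png

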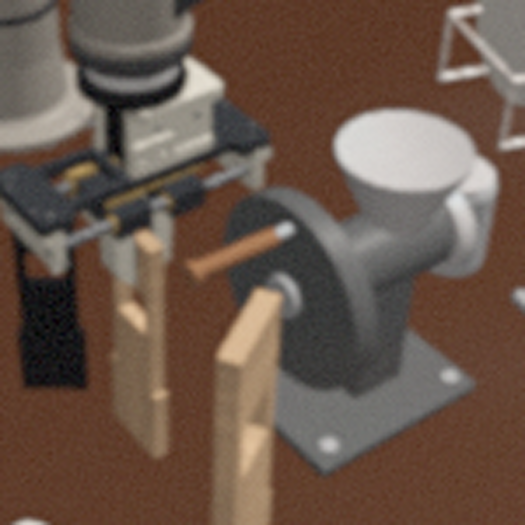

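The spatula is off the crank and clear (crop (140,340)), and the handle is free. I'll check the black one's height and the pan pose before placing.

```bash
python3 -c "
from h import *
k=.64
print('black top',tri((448*k,340*k),(344*k,279*k)),tri((473*k,345*k),(320*k,279*k)))
print(rel(tcp=(654,-20,545)))
pan=np.array([535,-300.5,0])
Rt=R.from_rotvec(-.2*HX)*R.from_euler('xyz',[np.pi,0,YAW]); z=Rt.as_matrix()[:,2]; print(z,z@HY)
tip=pan+50*HY+[0,0,9]
g=tip-z*193; t=g-z*159; print(t)
cur=(np.array([654,-20,545.]),R.from_euler('xyz',[np.pi,0,YAW]))
print(rel(tcp=t+[0,0,140],Rt=Rt,cur=cur)); print(rel(tcp=t,Rt=Rt,cur=(t+[0,0,140],Rt)))
"
```

```text
black top (array([501.02187544, -36.44880639, 210.63617992]), np.float64(0.36556029111210364)) (array([491.52049032, -82.0548292 , 214.07467363]), np.float64(0.6272960690895957))
(array([-0.0007,  0.0014, -0.1121]), array([-0.0001,  0.0003, -0.0024]))
[ 0.05965904 -0.18950014 -0.98006658] -0.19866933079506136
[ 498.98535769 -186.10360459  353.9834354 ]
(array([-0.1977,  0.1119,  0.051 ]), array([-0.2, -0. , -0. ]))
(array([ 0.    , -0.0278,  0.1372]), array([0., 0., 0.]))
```

```bash
python3 -m pendant '[[[0,0,-0.04],[0,0,0],0.0],[[0,0,-0.08],[0,0,0],0.0],[[0,0,-0.12],[0,0,0],0.0],[[0,0,-0.135],[0,0,0],0.0],[[-0.03,0.04,-0.135],[0,0,0],0.0],[[-0.06,0.07,-0.135],[-0.05,0,0],0.0],[[-0.09,0.1,-0.12],[-0.1,0,0],0.0],[[-0.12,0.112,-0.1],[-0.15,0,0],0.0],[[-0.15,0.112,-0.08],[-0.2,0,0],0.0],[[-0.18,0.112,-0.065],[-0.2,0,0],0.0]]'; python3 -c "
from h import *
t=np.array([499,-186.1,354]);Rt=R.from_rotvec(-.2*HX)*R.from_euler('xyz',[np.pi,0,YAW])
print(rel(tcp=t+[0,0,130],Rt=Rt));print(rel(tcp=t,Rt=Rt))"
```

```text
time: 4.83
tool_pos: [513.7, -178.2, 496.1]
tcp_rot: [2.941, 0.002, 0.304]
contact_force: [0.6, -0.4, 0.2]
grip_width: 12.1
(array([-0.0164,  0.0007,  0.0125]), array([ 0.0011,  0.0019, -0.0001]))
(array([-0.0161, -0.0253,  0.1399]), array([ 0.0011,  0.0019, -0.0001]))
```

```bash
python3 -m pendant '[[[-0.016,0.001,0.01],[0,0,0],0.0],[[-0.016,-0.006,0.04],[0,0,0],0.0],[[-0.016,-0.012,0.07],[0,0,0],0.0],[[-0.016,-0.018,0.1],[0,0,0],0.0],[[-0.016,-0.02,0.115],[0,0,0],0.0],[[-0.016,-0.02,0.115],[0,0,0],0.0]]'; python3 -c "
from h import *
t=np.array([499,-186.1,354]);Rt=R.from_rotvec(-.2*HX)*R.from_euler('xyz',[np.pi,0,YAW])
print(rel(tcp=t,Rt=Rt))
a=snap('scene','s3')['color'][150:300,60:210,::-1];b=snap('top','t3')['color'][130:280,300:450,::-1]
cv2.imwrite('pics/c4.png',cv2.resize(np.hstack([a,b]),(800,400),interpolation=cv2.INTER_CUBIC))"
```

```text
time: 5.33
tool_pos: [500.7, -184.7, 378.0]
tcp_rot: [2.947, 0.005, 0.305]
contact_force: [0.9, -0.2, -0.5]
grip_width: 12.0
(array([-0.0019, -0.0038,  0.0237]), array([-0.0056,  0.0051,  0.0011]))
```

View pics/c4.png

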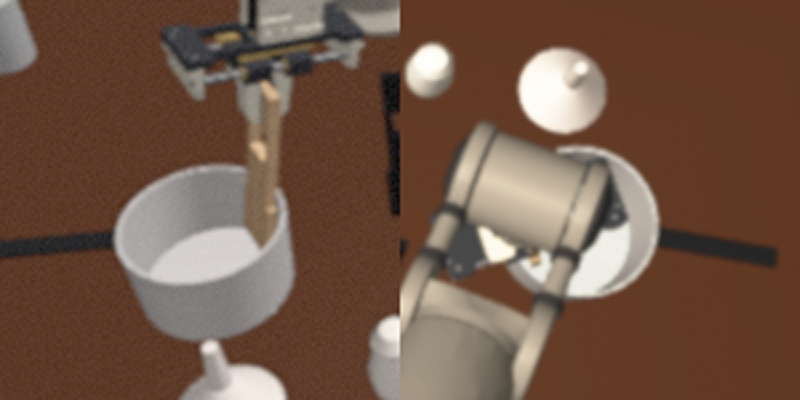

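The blade is inside the pan next to its right-hand wall (scene crop (262,235)). I'll lower it and let go.

```bash
python3 -m pendant '[[[-0.001,-0.002,0.01],[0,0,0],0.0],[[-0.001,-0.003,0.02],[0,0,0],0.0],[[-0.001,-0.003,0.024],[0,0,0],0.0],[[-0.001,-0.003,0.024],[0,0,0],0.0]]'; python3 -m pendant '[[[0,0,0],[0,0,0],0.03],[[0,0,0],[0,0,0],0.05],[[0,0,0],[0,0,0],0.06],[[0,0,0],[0,0,0],0.06],[[0,0,-0.02],[0,0,0],0.06],[[0,0,-0.06],[0,0,0],0.06],[[0,0,-0.1],[0,0,0],0.06],[[0,0,-0.14],[0,0,0],0.06],[[0,0,-0.14],[0,0,0],0.06]]';  python3 -c "
from h import *
a=snap('scene','s4')['color'][150:300,60:210,::-1];b=snap('top','t4')['color'][130:280,300:450,::-1]
cv2.imwrite('pics/c5.png',cv2.resize(np.hstack([a,b]),(800,400),interpolation=cv2.INTER_CUBIC))"
```

```text
time: 5.77
tool_pos: [501.1, -187.6, 357.2]
tcp_rot: [2.942, 0.0, 0.305]
contact_force: [0.1, -0.1, -0.6]
grip_width: 12.1
time: 6.52
tool_pos: [492.7, -160.1, 503.5]
tcp_rot: [2.931, -0.011, 0.306]
contact_force: [0.5, 0.1, 0.1]
grip_width: 59.6
```

View pics/c5.png

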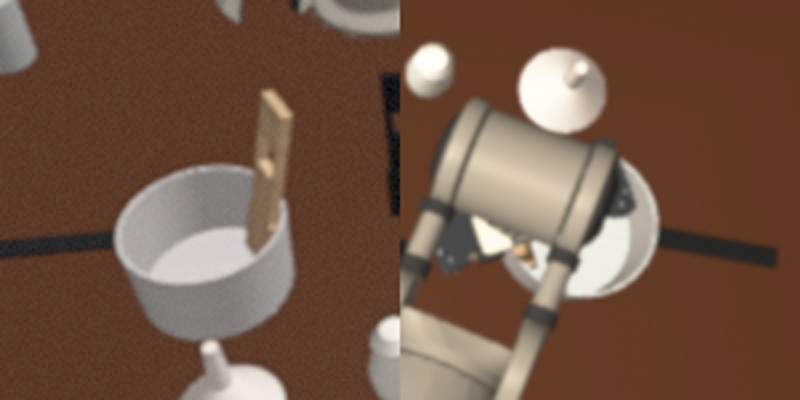

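The spatula stands leaning on the pan wall, let go (crop (268,170)), and the pan is upright. Next I'll prepare the crank approach.

```bash
cat >> h.py <<'E'
SGN=-1
def pose(a,lam=None,tau=.15,off=-5,back=0):
    lam=.2+.5*np.sin(a) if lam is None else lam
    Rt=R.from_rotvec(-lam*HY)*R.from_rotvec(tau*HX)*R.from_euler('xyz',[np.pi,0,YAW+SGN*np.pi/2])
    g=HUB+70*np.sin(a)*HX+70*np.cos(a)*HZ+off*HY
    return g-(159+back)*Rt.as_matrix()[:,2],Rt
def d(p,q): # from pose p to q
    return rel(tcp=q[0],Rt=q[1],cur=p)
E
python3 -c "
import h
from h import *
o=get_obs();print(o['joint_positions'].round(3))
c=(o['tool_pos'],R.from_euler('xyz',o['tcp_rot']))
for s in(1,-1):
    h.SGN=s;q=pose(0,back=120);print(s,q[0],q[1].as_matrix().round(2)[:,2],d(c,q),d(q,pose(0)))
"
```

```text
[-0.423  0.244  1.417 -0.153  1.345  0.867]
1 [588.74480226   7.20382698 500.36815477] [ 0.14  0.2  -0.97] (array([ 0.1422, -0.1279, -0.0295]), array([ 0.1214,  0.4307, -1.542 ])) (array([-0.  ,  0.  ,  0.12]), array([0., 0., 0.]))
-1 [588.74480226   7.20382698 500.36815477] [ 0.14  0.2  -0.97] (array([ 0.1422, -0.1279, -0.0295]), array([ 0.4313, -0.1215,  1.553 ])) (array([ 0.  , -0.  ,  0.12]), array([0., 0., 0.]))
```

```bash
sed -i 's/^SGN=-1/SGN=1/' h.py; python3 -m pendant '[[[0.142,-0.128,-0.03],[0.121,0.431,-1.542],0.05],[[0.142,-0.128,-0.03],[0.121,0.431,-1.542],0.05],[[0.142,-0.128,-0.03],[0.121,0.431,-1.542],0.05],[[0.142,-0.128,-0.03],[0.121,0.431,-1.542],0.05],[[0.142,-0.128,-0.03],[0.121,0.431,-1.542],0.05],[[0.142,-0.128,-0.03],[0.121,0.431,-1.542],0.05],[[0.142,-0.128,-0.03],[0.121,0.431,-1.542],0.05],[[0.142,-0.128,-0.03],[0.121,0.431,-1.542],0.05],[[0.142,-0.128,-0.03],[0.121,0.431,-1.542],0.05],[[0.142,-0.128,-0.03],[0.121,0.431,-1.542],0.05]]'; python3 -c "
from h import *
o=get_obs();c=(o['tool_pos'],R.from_euler('xyz',o['tcp_rot']));print(d(c,pose(0,back=120)),o['joint_positions'])"
```

```text
time: 7.45
tool_pos: [588.9, 6.9, 496.7]
tcp_rot: [2.967, -0.121, 1.554]
contact_force: [-0.1, -0.6, -0.6]
grip_width: 50.1
(array([ 0.0008,  0.0005, -0.0036]), array([ 0.02  ,  0.0906, -0.3377])) [-0.15240993  0.36717657  1.24394798  0.14460494  1.37390432 -0.14210215]
```

```bash
python3 -m pendant '[[[0.001,0,-0.002],[0.02,0.091,-0.338],0.05],[[0.001,0,-0.002],[0.02,0.091,-0.338],0.05],[[0.001,0,-0.002],[0.02,0.091,-0.338],0.05],[[0.001,0,-0.002],[0.02,0.091,-0.338],0.05],[[0.001,0,-0.002],[0.02,0.091,-0.338],0.05]]'; python3 -c "
from h import *
o=get_obs();c=(o['tool_pos'],R.from_euler('xyz',o['tcp_rot']));print(d(c,pose(0,back=40)),d(c,pose(0)))"
```

```text
time: 7.87
tool_pos: [588.6, 7.3, 499.2]
tcp_rot: [2.94, -0.147, 1.896]
contact_force: [-0.2, 0.7, 0.5]
grip_width: 50.3
(array([0.0002, 0.0002, 0.0789]), array([ 0.0009,  0.0023, -0.0092])) (array([0.0003, 0.0002, 0.1189]), array([ 0.0009,  0.0023, -0.0092]))
```

```bash
python3 -m pendant '[[[0,0,0.035],[0,0,-0.005],0.05],[[0,0,0.07],[0,0,-0.005],0.05],[[0,0,0.095],[0,0,-0.005],0.05],[[0,0,0.119],[0,0,-0.005],0.05],[[0,0,0.119],[0,0,-0.005],0.05],[[0,0,0.119],[0,0,-0.005],0.05]]'; python3 -c "
from h import *
o=get_obs();c=(o['tool_pos'],R.from_euler('xyz',o['tcp_rot']));print(d(c,pose(0)))
a=snap('scene','s5')['color'][120:220,225:325,::-1];b=snap('top','t5')['color'][120:220,200:300,::-1]
cv2.imwrite('pics/c6.png',cv2.resize(np.hstack([a,b]),(800,400),interpolation=cv2.INTER_CUBIC))"
```

```text
time: 8.37
tool_pos: [605.7, 31.7, 384.3]
tcp_rot: [2.94, -0.146, 1.904]
contact_force: [0.2, -0.2, 0.7]
grip_width: 50.1
(array([-0.0003, -0.    ,  0.0001]), array([ 0.0001,  0.0016, -0.002 ]))
```

View pics/c6.png

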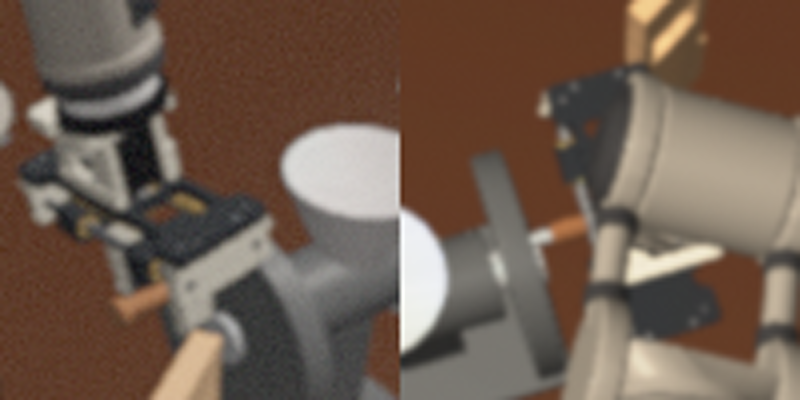

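The handle lies between the fingers, with its knob at scene crop (125,305), and the gripper is clear of the big spatula. I'll close and plan the arc.

```bash
python3 -m pendant '[[[0,0,0],[0,0,0],0.0],[[0,0,0],[0,0,0],0.0],[[0,0,0],[0,0,0],0.0],[[0,0,0],[0,0,0],0.0],[[0,0,0],[0,0,0],0.0],[[0,0,0],[0,0,0],0.0],[[0,0,0],[0,0,0],0.0]]'; python3 -c "
from h import *
o=get_obs();print(o['contact_force'],(o['tool_pos']-pose(0)[0]))
for i in range(0,-180,-15):
    p=np.radians(i); print(i,*[x.tolist() for k in(5,10,15) for x in d(pose(p),pose(p-np.radians(k)))])"
```

```text
time: 9.05
tool_pos: [605.7, 31.4, 385.6]
tcp_rot: [2.937, -0.144, 1.906]
contact_force: [-1.7, -1.3, 1.0]
grip_width: 15.2
[-1.68215272 -1.26113875  1.03219122] [-0.17110801 -0.00595954  1.46968946]
0 [0.0001, 0.0008, -0.0008] [0.0431, 0.0, 0.0065] [0.0001, 0.0015, -0.0008] [0.0858, -0.0, 0.013] [-0.0, 0.0021, 0.0001] [0.128, -0.0, 0.0193]
-15 [-0.0002, 0.0006, 0.0015] [0.0411, -0.0, 0.0062] [-0.0006, 0.0011, 0.0038] [0.081, -0.0, 0.0122] [-0.001, 0.0016, 0.0068] [0.1192, -0.0, 0.018]
-30 [-0.0005, 0.0008, 0.0036] [0.0364, -0.0, 0.0055] [-0.0012, 0.0016, 0.0078] [0.0706, -0.0, 0.0107] [-0.0019, 0.0023, 0.0125] [0.1024, -0.0, 0.0155]
-45 [-0.0008, 0.0012, 0.0051] [0.0291, 0.0, 0.0044] [-0.0016, 0.0025, 0.0106] [0.0554, -0.0, 0.0084] [-0.0025, 0.0037, 0.0163] [0.0786, 0.0, 0.0119]
-60 [-0.0009, 0.0017, 0.0059] [0.0199, -0.0, 0.003] [-0.0018, 0.0033, 0.0119] [0.0364, -0.0, 0.0055] [-0.0027, 0.0049, 0.018] [0.0494, 0.0, 0.0075]
-75 [-0.0009, 0.0019, 0.006] [0.0093, 0.0, 0.0014] [-0.0018, 0.0037, 0.012] [0.015, 0.0, 0.0023] [-0.0027, 0.0054, 0.0179] [0.0168, -0.0, 0.0025]
-90 [-0.0009, 0
[... 212 characters left out ...]
98] [-0.0295, -0.0, -0.0045] [-0.0022, 0.0036, 0.0143] [-0.0494, 0.0, -0.0075]
-120 [-0.0006, 0.0007, 0.0042] [-0.0232, 0.0, -0.0035] [-0.0012, 0.0013, 0.0082] [-0.0494, 0.0, -0.0075] [-0.0018, 0.0017, 0.0119] [-0.0786, 0.0, -0.0119]
-135 [-0.0005, 0.0, 0.0034] [-0.0318, -0.0, -0.0048] [-0.001, -0.0001, 0.0066] [-0.066, 0.0, -0.01] [-0.0014, -0.0002, 0.0095] [-0.1024, 0.0, -0.0155]
-150 [-0.0004, -0.0005, 0.0026] [-0.0383, -0.0, -0.0058] [-0.0008, -0.0011, 0.005] [-0.0781, -0.0, -0.0118] [-0.0011, -0.0017, 0.0072] [-0.1192, 0.0, -0.018]
-165 [-0.0003, -0.0008, 0.0019] [-0.0421, -0.0, -0.0064] [-0.0005, -0.0016, 0.0035] [-0.0849, 0.0, -0.0128] [-0.0007, -0.0024, 0.0049] [-0.128, 0.0, -0.0193]
```

```bash
cat >> h.py <<'E'
def log():
    o=get_obs(); Rt=R.from_euler('xyz',o['tcp_rot']); g=o['tool_pos']+159*Rt.as_matrix()[:,2]; v=g-HUB
    a=np.arctan2(v@HX,v@HZ); F=o['contact_force']; t=np.cos(a)*HX-np.sin(a)*HZ; r=np.sin(a)*HX+np.cos(a)*HZ
    row=[o['time'],np.degrees(a),np.hypot(v@HX,v@HZ),F@t,F@r,F@HY,v@HX,v@HZ,F@HX,F@HZ,o['grip_width']]
    print(np.round(row,2)); open('log.txt','a').write(' '.join('%.4f'%x for x in row)+'\n')
E
cat > lg <<'E'
python3 -c "from h import *; log()"
E
P="python3 -m pendant"
python3 -m pendant '[[[0.0001,0.0008,-0.0008],[0.043,0,0.0065],0.0],[[0.0001,0.0015,-0.0008],[0.086,0,0.013],0.0],[[0,0.0021,0.0001],[0.128,0,0.0193],0.0]]' >/dev/null; sh lg
python3 -m pendant '[[[-0.0002,0.0006,0.0015],[0.041,0,0.006],0.0],[[-0.0006,0.0011,0.0038],[0.081,0,0.012],0.0],[[-0.001,0.0016,0.0068],[0.119,0,0.018],0.0]]' >/dev/null; sh lg
python3 -m pendant '[[[-0.0005,0.0008,0.0036],[0.036,0,0.0055],0.0],[[-0.0012,0.0016,0.0078],[0.071,0,0.011],0.0],[[-0.0019,0.0023,0.0125],[0.102,0,0.0155],0.0]]' >/dev/null; sh lg
python3 -m pendant '[[[-0.0008,0.0012,0.0051],[0.029,0,0.0044],0.0],[[-0.0016,0.0025,0.0106],[0.055,0,0.0084],0.0],[[-0.0025,0.0037,0.0163],[0.079,0,0.012],0.0]]' >/dev/null; sh lg
```

```text
[  9.3  -14.2   71.27   1.13  -2.21   0.53 -17.48  69.09   1.64  -1.87
  15.14]
[  9.55 -28.6   70.77   1.71  -1.58  -0.73 -33.88  62.14   2.26  -0.57
  15.2 ]
[  9.8  -43.44  70.12   2.58  -1.64  -1.34 -48.21  50.91   3.     0.59
  15.38]
[ 10.05 -58.89  69.52   3.44  -4.96  -2.87 -59.52  35.92   6.02   0.38
  15.18]
```

```bash
python3 -m pendant '[[[-0.0009,0.0017,0.0059],[0.02,0,0.003],0.0],[[-0.0018,0.0033,0.0119],[0.036,0,0.0055],0.0],[[-0.0027,0.0049,0.018],[0.049,0,0.0075],0.0]]' >/dev/null; sh lg
python3 -m pendant '[[[-0.0009,0.0019,0.006],[0.009,0,0.0014],0.0],[[-0.0018,0.0037,0.012],[0.015,0,0.0023],0.0],[[-0.0027,0.0054,0.0179],[0.017,0,0.0025],0.0]]' >/dev/null; sh lg
python3 -m pendant '[[[-0.0009,0.0018,0.0057],[-0.002,0,0],0.0],[[-0.0017,0.0034,0.0112],[-0.0075,0,-0.001],0.0],[[-0.0025,0.005,0.0164],[-0.017,0,-0.0025],0.0]]' >/dev/null; sh lg
python3 -m pendant '[[[-0.0008,0.0013,0.005],[-0.013,0,-0.002],0.0],[[-0.0015,0.0025,0.0098],[-0.0295,0,-0.0045],0.0],[[-0.0022,0.0036,0.0143],[-0.049,0,-0.0075],0.0]]' >/dev/null; sh lg
python3 -m pendant '[[[-0.0006,0.0007,0.0042],[-0.023,0,-0.0035],0.0],[[-0.0012,0.0013,0.0082],[-0.049,0,-0.0075],0.0],[[-0.0018,0.0017,0.0119],[-0.079,0,-0.012],0.0]]' >/dev/null; sh lg
python3 -m pendant '[[[-0.0005,0,0.0034],[-0.032,0,-0.005],0.0],[[-0.001,-0.0001,0.0066],[-0.066,0,-0.01],0.0],[[-0.0014,-0.0002,0.0095],[-0.102,0,-0.0155],0.0]]' >/dev/null; sh lg
python3 -m pendant '[[[-0.0004,-0.0005,0.0026],[-0.038,0,-0.006],0.0],[[-0.0008,-0.0011,0.005],[-0.078,0,-0.012],0.0],[[-0.0011,-0.0017,0.0072],[-0.119,0,-0.018],0.0]]' >/dev/null; sh lg
python3 -m pendant '[[[-0.0003,-0.0008,0.0019],[-0.042,0,-0.0064],0.0],[[-0.0005,-0.0016,0.0035],[-0.085,0,-0.013],0.0],[[-0.0007,-0.0024,0.0049],[-0.128,0,-0.0193],0.0]]' >/dev/null; sh lg
```

```text
[ 10.3  -73.86  68.93   4.13  -4.45  -2.79 -66.21  19.16   5.43   2.73
  15.13]
[ 10.55 -88.87  68.47   4.49  -5.5   -2.18 -68.45   1.35   5.59   4.38
  14.67]
[  10.8  -103.96   68.14    6.13   -5.45   -0.97  -66.13  -16.44    3.81
    7.26   14.9 ]
[  11.05 -119.09   67.99    7.86   -6.13   -1.76  -59.41  -33.06    1.53
    9.85   14.7 ]
[  11.3  -134.32   68.03    7.52   -5.86   -1.95  -48.67  -47.53   -1.07
    9.47   15.12]
[  11.55 -149.41   68.14    8.34   -6.79   -1.77  -34.68  -58.66   -3.72
   10.09   14.95]
[  11.8  -164.45   68.38    8.16   -7.52   -1.44  -18.33  -65.87   -5.85
    9.43   14.92]
[  12.05 -179.36   68.68    9.25   -8.1    -1.34   -0.76  -68.67   -9.16
    8.21   15.07]
```

Resistance rises from about 1 N at the top, through 4.7 N near -90°, to about 9 N at the bottom. So the heavy side is lowest around a ≈ -90°. I'll feel it in the other direction as well.

```bash
python3 -c "
from h import *
for i in range(-180,-30,15):
    p=np.radians(i); print(i,*[x.tolist() for k in(5,10,15) for x in d(pose(p),pose(p+np.radians(k)))])"
```

```text
-180 [0.0002, 0.0009, -0.0013] [0.0431, -0.0, 0.0065] [0.0004, 0.0019, -0.0028] [0.0858, -0.0, 0.013] [0.0007, 0.003, -0.0046] [0.128, -0.0, 0.0193]
-165 [0.0003, 0.0009, -0.0021] [0.0411, -0.0, 0.0062] [0.0007, 0.0017, -0.0044] [0.081, -0.0, 0.0122] [0.001, 0.0026, -0.0069] [0.1192, -0.0, 0.018]
-150 [0.0004, 0.0005, -0.0029] [0.0364, 0.0, 0.0055] [0.0009, 0.0009, -0.006] [0.0706, -0.0, 0.0107] [0.0014, 0.0012, -0.0094] [0.1024, -0.0, 0.0155]
-135 [0.0006, -0.0001, -0.0037] [0.0291, 0.0, 0.0044] [0.0012, -0.0004, -0.0077] [0.0554, 0.0, 0.0084] [0.0018, -0.0007, -0.012] [0.0786, -0.0, 0.0119]
-120 [0.0007, -0.0008, -0.0045] [0.0199, 0.0, 0.003] [0.0014, -0.0018, -0.0094] [0.0364, -0.0, 0.0055] [0.0022, -0.0029, -0.0145] [0.0494, -0.0, 0.0075]
-105 [0.0008, -0.0014, -0.0053] [0.0093, 0.0, 0.0014] [0.0016, -0.003, -0.0108] [0.015, 0.0, 0.0023] [0.0025, -0.0047, -0.0165] [0.0168, -0.0, 0.0025]
-90 [0.0009, -0.0018, -0.0058] [-0.0019, 0.0, -0.0003] [0.0018, -0.0038, -0.0118] [-0.0075, 0.0, -0.0011] [0.0027, -0.0058, -0.0178] [-0.0168, 0.0, -0.0025]
-75 [0.0009, -0.0019, -0.006] [-0.013, 0.0, -0.002] [0.0018, -0.0039, -0.012] [-0.0295, 0.0, -0.0045] [0.0027, -0.0058, -0.0178] [-0.0494, 0.0, -0.0075]
-60 [0.0009, -0.0017, -0.0057] [-0.0232, -0.0, -0.0035] [0.0017, -0.0034, -0.011] [-0.0494, -0.0, -0.0075] [0.0024, -0.005, -0.016] [-0.0786, -0.0, -0.0119]
-45 [0.0007, -0.0012, -0.0046] [-0.0318, 0.0, -0.0048] [0.0013, -0.0025, -0.0087] [-0.066, 0.0, -0.01] [0.0018, -0.0036, -0.0122] [-0.1024, 0.0, -0.0155]
```

```bash
python3 -m pendant '[[[0.0002,0.0009,-0.0013],[0.043,0,0.0065],0.0],[[0.0004,0.0019,-0.0028],[0.086,0,0.013],0.0],[[0.0007,0.003,-0.0046],[0.128,0,0.0193],0.0]]' >/dev/null; sh lg
python3 -m pendant '[[[0.0003,0.0009,-0.0021],[0.041,0,0.006],0.0],[[0.0007,0.0017,-0.0044],[0.081,0,0.012],0.0],[[0.001,0.0026,-0.0069],[0.119,0,0.018],0.0]]' >/dev/null; sh lg
python3 -m pendant '[[[0.0004,0.0005,-0.0029],[0.036,0,0.0055],0.0],[[0.0009,0.0009,-0.006],[0.071,0,0.011],0.0],[[0.0014,0.0012,-0.0094],[0.102,0,0.0155],0.0]]' >/dev/null; sh lg
python3 -m pendant '[[[0.0006,-0.0001,-0.0037],[0.029,0,0.0044],0.0],[[0.0012,-0.0004,-0.0077],[0.055,0,0.0084],0.0],[[0.0018,-0.0007,-0.012],[0.079,0,0.012],0.0]]' >/dev/null; sh lg
python3 -m pendant '[[[0.0007,-0.0008,-0.0045],[0.02,0,0.003],0.0],[[0.0014,-0.0018,-0.0094],[0.036,0,0.0055],0.0],[[0.0022,-0.0029,-0.0145],[0.049,0,0.0075],0.0]]' >/dev/null; sh lg
python3 -m pendant '[[[0.0008,-0.0014,-0.0053],[0.009,0,0.0014],0.0],[[0.0016,-0.003,-0.0108],[0.015,0,0.0023],0.0],[[0.0025,-0.0047,-0.0165],[0.017,0,0.0025],0.0]]' >/dev/null; sh lg
python3 -m pendant '[[[0.0009,-0.0018,-0.0058],[-0.002,0,0],0.0],[[0.0018,-0.0038,-0.0118],[-0.0075,0,-0.001],0.0],[[0.0027,-0.0058,-0.0178],[-0.017,0,-0.0025],0.0]]' >/dev/null; sh lg
python3 -m pendant '[[[0.0009,-0.0019,-0.006],[-0.013,0,-0.002],0.0],[[0.0018,-0.0039,-0.012],[-0.0295,0,-0.0045],0.0],[[0.0027,-0.0058,-0.0178],[-0.049,0,-0.0075],0.0]]' >/dev/null; sh lg
python3 -m pendant '[[[0.0009,-0.0017,-0.0057],[-0.023,0,-0.0035],0.0],[[0.0017,-0.0034,-0.011],[-0.049,0,-0.0075],0.0],[[0.0024,-0.005,-0.016],[-0.079,0,-0.012],0.0]]' >/dev/null; sh lg
python3 -m pendant '[[[0.0007,-0.0012,-0.0046],[-0.032,0,-0.005],0.0],[[0.0013,-0.0025,-0.0087],[-0.066,0,-0.01],0.0],[[0.0018,-0.0036,-0.0122],[-0.102,0,-0.0155],0.0]]' >/dev/null; sh lg
python3 -c "
from h import *
L=np.loadtxt('log.txt'); a=np.radians(L[:,1]); a=np.where(a>1,a-2*np.pi,a); s=np.r_[np.ones(12),-np.ones(len(L)-12)]
# fit hub centre from positions; recompute tangential force
x,z=L[:,6],L[:,7]; A=np.c_[2*x,2*z,np.ones(len(x))]; c=np.linalg.lstsq(A,x*x+z*z,rcond=None)[0]; r=np.sqrt(c[2]+c[0]**2+c[1]**2); print('centre',c[:2],'r',r)
for nm,aa,sel in(('raw',a,s!=0),('ctr',np.unwrap(np.arctan2(x-c[0],z-c[1])),s!=0),('ctr-',np.unwrap(np.arctan2(x-c[0],z-c[1])),s>0)):
    Ft=L[:,8]*np.cos(aa)-L[:,9]*np.sin(aa)
    B=np.c_[s,np.cos(aa),np.sin(aa)]; q,res=np.linalg.lstsq(B[sel],Ft[sel],rcond=None)[:2]; print(nm,q,res)
    # Ft = S*sin(...) zero with slug bottom: restoring
    ph=np.degrees(np.arctan2(-q[1],q[2])); print('zeros',ph,ph-180,'amp',np.hypot(q[1],q[2]))
"
```

```text
[ 1.2300e+01 -1.6498e+02  6.8250e+01 -1.0400e+00 -3.0400e+00  1.0000e-01
 -1.7680e+01 -6.5920e+01  1.8000e+00  2.6700e+00  1.5040e+01]
[  12.55 -150.04   68.08   -1.95   -3.13    0.48  -34.    -58.98    3.25
    1.74   15.21]
[  12.8  -134.9    67.94   -2.44   -3.87   -2.3   -48.13  -47.96    4.47
    1.     15.28]
[  13.05 -119.7    68.     -2.8    -5.84   -1.43  -59.07  -33.69    6.46
    0.46   15.18]
[  13.3  -104.54   68.13   -2.71   -6.14   -2.93  -65.95  -17.1     6.62
   -1.09   14.94]
[ 13.55 -89.54  68.46  -4.66  -6.97  -4.13 -68.46   0.55   6.93  -4.72
  15.36]
[ 13.8  -74.66  68.94  -4.79  -6.65  -2.77 -66.49  18.23   5.14  -6.38
  15.34]
[ 14.05 -59.89  69.54  -6.65  -6.85  -4.17 -60.15  34.89   2.59  -9.19
  14.94]
[ 14.3  -44.63  70.27  -8.99  -8.22  -5.12 -49.36  50.01  -0.63 -12.17
  15.33]
[ 14.55 -30.02  70.93  -8.29  -7.92  -4.4  -35.49  61.42  -3.22 -11.01
  15.19]
centre [1.83444789 1.56879105] r 70.34548238124391
raw [ 4.96784718 -3.897274   -0.2918173 ] [6.31863882]
zeros 94.2821615402922 -85.7178384597078 amp 3.908183969706504
ctr [ 5.00691718 -4.08215926 -0.08566851] [6.54323237]
zeros 91.20223714738967 -88.79776285261033 amp 4.083058086236503
ctr- [ 5.0841027  -3.95967399  0.06448201] [1.86102702]
zeros 89.06703920062567 -90.93296079937433 amp 3.960198989404366
```

The fits agree: friction is 5.0 N, slug amplitude 4.0 N, and the heavy side is at the bottom for a ≈ -86 to -91°. I'll move to -88°.

```bash
python3 -m pendant '[[[-0.0005,0.0008,0.0036],[0.036,0,0.0055],0.0],[[-0.0012,0.0016,0.0078],[0.071,0,0.011],0.0],[[-0.0019,0.0023,0.0125],[0.102,0,0.0155],0.0]]' >/dev/null; sh lg
python3 -m pendant '[[[-0.0008,0.0012,0.0051],[0.029,0,0.0044],0.0],[[-0.0016,0.0025,0.0106],[0.055,0,0.0084],0.0],[[-0.0025,0.0037,0.0163],[0.079,0,0.012],0.0]]' >/dev/null; sh lg
python3 -m pendant '[[[-0.0009,0.0017,0.0059],[0.02,0,0.003],0.0],[[-0.0018,0.0033,0.0119],[0.036,0,0.0055],0.0],[[-0.0027,0.0049,0.018],[0.049,0,0.0075],0.0]]' >/dev/null; sh lg
python3 -m pendant '[[[-0.0009,0.0019,0.006],[0.009,0,0.0014],0.0],[[-0.0018,0.0037,0.012],[0.015,0,0.0023],0.0],[[-0.0023,0.0047,0.0155],[0.017,0,0.0025],0.0],[[-0.0023,0.0047,0.0155],[0.017,0,0.0025],0.0],[[-0.0023,0.0047,0.0155],[0.017,0,0.0025],0.0],[[-0.0023,0.0047,0.0155],[0.017,0,0.0025],0.0],[[-0.0023,0.0047,0.0155],[0.017,0,0.0025],0.0],[[-0.0023,0.0047,0.0155],[0.017,0,0.0025],0.0],[[-0.0023,0.0047,0.0155],[0.017,0,0.0025],0.0]]'; sh lg
python3 -c "
from h import *
cv2.imwrite('pics/c7.png',cv2.resize(snap('scene','s7')['color'][100:340,:340,::-1],(800,565),interpolation=cv2.INTER_CUBIC)); snap('top','t7'); log()
"
```

```text
[ 14.8  -42.44  70.34   2.85  -7.74  -3.47 -47.46  51.91   7.33  -3.78
  15.3 ]
[ 15.05 -56.99  69.63   3.26  -6.21  -4.01 -58.39  37.94   6.98  -0.65
  15.35]
[ 15.3  -71.91  68.92   4.11  -2.74  -4.25 -65.51  21.4    3.88   3.06
  15.05]
time: 16.05
tool_pos: [613.9, 33.6, 314.8]
tcp_rot: [-2.845, -0.14, 1.831]
contact_force: [5.6, -3.3, -2.9]
grip_width: 15.3
[ 16.05 -86.48  68.5   -2.59  -4.54  -4.85 -68.37   4.2    4.37  -2.86
  15.33]
[ 16.15 -86.49  68.51  -1.86  -5.22  -5.22 -68.38   4.19   5.09  -2.17
  15.26]
```

View pics/c7.png

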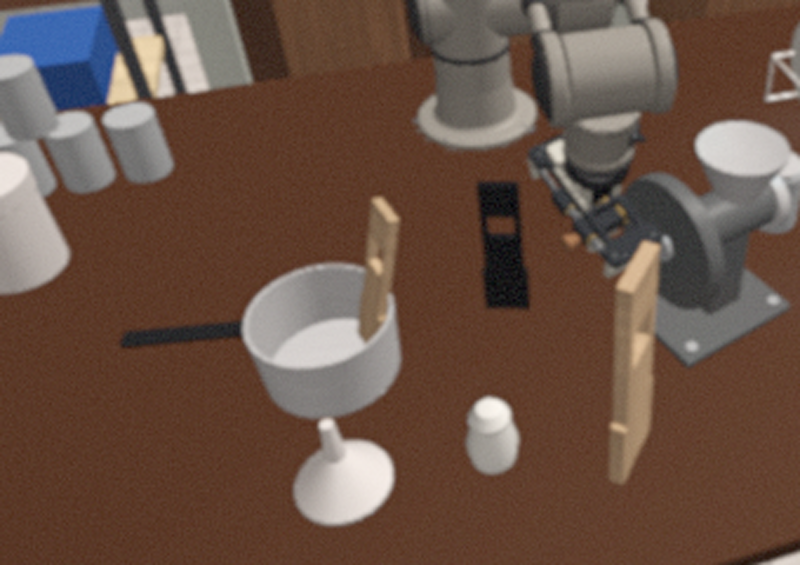

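View pics/t7.png

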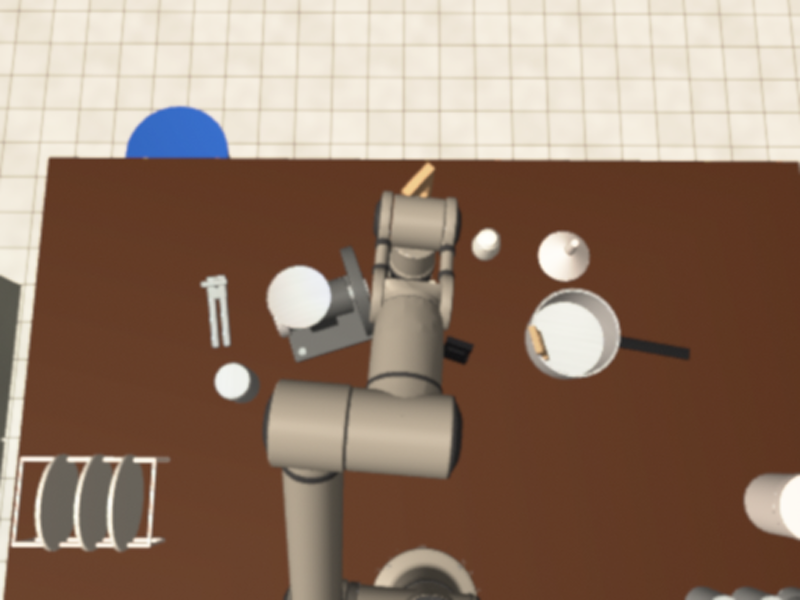

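The spatula stands in the upright pan: (380,270) in the scene crop, (537,340) from above. The tin, pepper pot, funnel, opener and other spatulas are where they were. The gripper holds the handle at its robot-side position, with the wheel still at -86.5°. I'm handing in.

```bash
python3 -c "
from h import *
o=get_obs();print(o['dq'].round(4),o['grip_width'],o['time']);close_job()"
```

```text
[ 0.0008  0.0001  0.0002 -0.0002 -0.001   0.0002] 15.25665303976725 16.15
the job is handed in; nothing more can be done
```

The job is handed in, and every check I made before handing in agreed with the goal. The hand-in gives no verdict, so I can't confirm the result from the judge's side.

- **Spatula:** I drew the small wooden spatula off the crank handle and stood it, blade down, in the saucepan. It leans on the pan's inner wall, let go, and the pan is upright.
- **Feeling the wheel:** I gripped the crank handle and turned the wheel from the top down to the bottom on the robot's side, then most of the way back. The forces fit about 5.0 N of friction plus about 4.0 N from the hidden slug. That puts the heavy side at the very bottom when the handle is at -86° to -91°, depending on the fit.
- **Final hold:** The wheel rests at -86.5°, within 5° of every fit (the tolerance is 20°). The joints were still, and the fingers were closed on the handle at a 15.3 mm opening. The job took 16.2 s of the 72 s allowed.
- **Other things:** In the last pictures the tomato tin, pepper pot, funnel, can opener and the two other spatulas look unmoved. I judged this by eye and did not measure it.
- **Small mismatches:**
  - The grasp point followed a circle whose centre was about 2 mm off my estimate of the hub, which moves the angle by only 1–2°.
  - The handle read about 15 mm thick against the stated 16 mm.

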